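# Clamp a stuck dropper bottle and lock the screw

## Task

The dropper cap of the amber bottle is stuck, so make the bottle ready for opening: stand it upright on the bed of the blue bench clamp, between the V jaw and the sprung pad, and let go of it. Then turn the crank clockwise until the pad holds the bottle against the V and is pushed in about half of its 12 mm spring travel, never all the way, because the glass could break. Last, swing the red-knobbed lock lever a quarter turn so that it lies along the screw and points at the bottle, let go, and leave the other bottles and pots where they are.

Things in the scene. Friction and masses are not known exactly. Their poses are not given: they have to be found in the camera images.
- clamp: Fixed blue bench clamp, base 84 (x) by 225 (y) mm. Origin: underside centre on the work surface, z up. Its screw runs along y, 80 mm up; crank at the -y end, fixed V jaw at the +y end. Bed top z 14 mm. Moving jaw 72 wide, 94 high. Guide rods along y at x +-30, tops z 28. End plate y -106 to -90, 70 wide, 96 high. Fingers closing along the clamp's x on a bottle meet neither jaw.
- seat (a point): Point on the clamp's bed (clamp frame x 0, y 61, z 14 mm; same axes) where the middle of the amber bottle's foot rests when it is home in the fixed jaw: a black rubber V of 120 degrees, apex at y = 80 mm, from z 20 to 68 mm; the jaw is 78 mm wide and 74 high.
- pad_face (a point): Middle of the front face (46 mm wide, z 20 to 62 mm) of the sprung black rubber pad on the moving jaw; it looks along the clamp's +y at the V. At the start it stands 53 to 69 mm from the V's apex. The pad slides the bottle along the bed into the V with almost no force.
- jaw (a joint): Slide of the moving jaw along the clamp's +y in m; 0 puts the free pad face 75 mm from the V's apex; it closes 3.82 mm per rad of crank (24 mm a turn). The free pad touches a bottle seated in the V at about 0.0395.
- pad (a joint): How far the sprung pad is pushed back into the moving jaw, in m: 0 free, 0.012 all the way in. 3 N start it, 1.5 N more per mm. Wanted: about 0.006.
- crank (a joint): Angle of the crank and screw in rad, 0 with the handle straight up, grows clockwise seen from the handle's end (looking along the clamp's +y): from up to the clamp's +x. Clockwise closes the jaw. The screw does not move along y and does not turn back by itself; some 4 to 7 N at the handle turn it.
- handle (a point): Middle of the crank's wooden handle, a 15 mm sleeve, 50 mm long, parallel to the screw (the clamp's y), that spins freely on its pin, so that a grip from above need not turn with the crank. It circles the screw axis at 36 mm radius.
- crank_axis (a point): Point on the screw's axis in the plane of the handle's middle: clamp frame x 0, y -155 mm, z 80 mm. The handle circles this point in the clamp's xz plane; its lowest point is 44 mm above the surface.
- lock (a joint): Angle of the lock lever on top of the end plate in rad: 0 points along the clamp's -x (to the robot), grows clockwise seen from above; 1.571 points along the clamp's +y, over the screw, at the bottle: locked. Range -0.3 to 2.2 with no stop at the locked place; about 1 N at the knob moves it and it stays where it is left.
- lock_knob (a point): In the upper part of the lever's upright round red knob, 13 mm thick, 122 mm above the work surface; the knob reaches from the arm's top at 104 mm to 130 mm. It circles the pivot at 50 mm radius. The pivot is at clamp frame x 0, y -98 mm.
- amber_bottle: The only amber-brown glass dropper bottle, orange fruit label, black cap, 33 mm thick, 102 mm high, glass up to about 60 mm, 70 g; origin at the centre of its foot, z up; yaw at random. It stands in a row with two black ones, some 90 mm apart along y, in front of a big square heater (y 20 to 260 mm, from x 450 mm on, lid top 215 mm high): carry it in front of the heaters, not over them.
- black_bottle_a: All-black dropper bottle, 33 mm thick, 108 mm high, origin at the centre of its foot: leave it.
- black_bottle_b: All-black dropper bottle, same as the other: leave it.
- cotton: Stack of cotton pads, 59 mm thick, 41 mm high: leave it.
- cream_jar: Mint and orange cream pot, 60 mm thick, 38 mm high: leave it.
- tonic: White bottle, 44 mm thick, 146 mm high: leave it.
- candle: Green apple-shaped candle, 36 mm thick, 41 mm high: leave it.
- roll: White paper roll standing on end, 67 mm thick, 70 mm high: leave it.
Mind the look-alikes: they are no part of the job. What is shaped like the amber_bottle but yellow is not meant.

How it is judged (in metres and radians):
On the way, in this order (a step that is already met when the one before it is completed fails the run):
1. the amber bottle stands upright on the clamp's bed between pad and V jaw, let go (x of amber_bottle in the frame of seat between -0.015 and 0.015 m and y of amber_bottle in the frame of seat below 0.006 m and y of amber_bottle in the frame of pad_face above 0.012 m and z of amber_bottle in the frame of seat below 0.004 m and angle between amber_bottle's own z axis and vertical below 0.1 rad and contact force between the fingers and amber_bottle below 0.1 N), for 0.2 s.
2. the crank has pressed the pad on the bottle, pad pushed in 3 to 9 mm, bottle home in the V (value of joint pad between 0.003 and 0.009 m and horizontal distance between amber_bottle and seat below 0.006 m and contact force between pad and amber_bottle above 3 N), for 0.2 s.
3. the lock lever lies along the screw within 0.17 rad (value of joint lock between 1.4 and 1.74 rad), for 0.2 s.
At the end, for the whole second after the job is handed in: The amber bottle stands upright (within 0.1 rad) on the clamp's bed, home in the V (within 6 mm of the seat, foot within 4 mm of the bed), at rest, held by the pad, which is pushed in 3 to 9 mm; the lock lever points along the screw at the bottle (1.40 to 1.74 rad) (all of step 2 and all of step 3 and z of amber_bottle in the frame of seat below 0.004 m and angle between amber_bottle's own z axis and vertical below 0.1 rad and linear speed of amber_bottle below 0.02 m/s); the robot touches nothing.
It fails at once if the pad is pushed all the way in (over 10.5 mm): the glass could break (value of joint pad above 0.0105 m).
It fails at once if the amber bottle is knocked over (angle between amber_bottle's own z axis and vertical above 0.6 rad).
It fails at once if another bottle or pot is moved by more than 30 mm (distance of any of black_bottle_a, black_bottle_b, cotton, cream_jar, tonic, roll, candle from where it was at the start of the episode above 0.03 m).
It also fails if it takes over 72 s, if anything falls off the work surface, if the arm or the gripper's body presses on something with over 40 N, if the wrist force passes 120 N, or if a joint passes its speed limit or range.

## Robot

A 6-joint arm with a two-finger parallel gripper is mounted at the origin on a cart in front of the work surface, level with it; the furniture and walls round the work are solid. World frame = base frame: x ahead of the robot, y to its left, z up, the work surface at z = 0. Lengths are in mm, angles in rad, forces in N, time in s.
With the tool pointing down it reaches from about 275 to 750 mm from the base axis. Payload 10.2 kg.
Tool frame: the origin (TCP) lies on the front face of the gripper's body, between the roots of the fingers; the fingertips stand 73 mm ahead of it and the grasp point (between the pads) lies 54 mm ahead of it; z points along the fingers, y is the line along which they close (so a half turn about z gives the same grasp; the last joint's range is limited). The gripper opens to 85 mm and grips with 20 to 120 N. Pads are 22 mm wide; open, the fingers measure 114 mm over their backs; the gripper's body (76 mm by 85 mm) begins 54 mm behind the grasp point. The pads swing forward as they close: fully open they stand 13 mm farther back than shut.
Start: joints at [1.002, 0.313, 1.498, -0, 1.331, -0.223], TCP at [177.962, 493.924, 303.894] pointing down, gripper open.
Joint ranges: [-2.94, 2.94], [-0.97, 2.17], [0.19, 2.56], [-1.23, 4.37], [0.02, 3.11], [-2.88, 2.88]. Speed limits (rad/s): [2.39, 2.39, 3.01, 3.14, 3.14, 3.14].

## Interface

Orientations are given as a unit quaternion [w, x, y, z].
In Python, from rig import * gives the robot as it stands.
- The arm moves only by the tool step_arm, never from a script. Its argument "plan" is a list of rows, each an object with "offset": the shift along the tool's x, y, z in cm, a list of three; "rot": the turn, a rotation vector about the tool's x, y, z in degrees, a list of three; "gripper": the finger opening in cm, from 0 to 8.54. In form: [{"offset": [x, y, z], "rot": [wx, wy, wz], "gripper": gripper}, ...]. A call has 1 to 12 rows; each row is the pose to reach, as a shift and turn from the pose commanded when the call began, along the tool's axes at that moment; what a row does not reach only later rows make up. A row lasts 1/10 s, in which the tool goes at most 50 mm and 8.59 degrees, less where a joint would pass 70% of its speed; a pose out of reach is approached as far as the arm can. A call with a gripper value outside its range is refused whole. The fingers move at their own pace and stop on an object; "squeeze" is the grip in N (left out, the last holds). Time passes only in rows, so rows that repeat a pose let the fingers close. It gives the time, the measured TCP pose, the force, the opening and the grip force at its end, in the units of the state.
- sense(): the state, without advancing time (a new reading comes with each control period).
- capture(name): name is "scene" or "top"; returns a dict with "color" (400x640x3 uint8, red, green, blue), "depth" (400x640 float32, mm along the optical axis (not along the pixel's ray), 0 where there is no reading), "vertical_fov" (degrees; the focal length in pixels is half the picture's height over the tangent of half this angle, whatever the lens; pixels are square), "cx", "cy" (the principal point, pixels), "rvec" (rotation vector, rad) and "tvec" (3), from world to camera coordinates, as OpenCV has them. Camera axes: x right, y down, z forward; pixel columns grow to the right and rows downward; lengths in mm; the calibration is good to about 2 mm. A picture is of the moment at which its call begins.
- finish_job(): hands the job in; it is judged then, once.
The state is a dict: "time_s": time; "joints": joint angles; "dq": joint speeds; "tau": joint torques, N m; "eef_pos": TCP position; "ee_rot": TCP orientation; "force": force on the tool from outside, world axes, zero at the start; "wrist_torque": the same for the moment, N m; "grip_width": opening from 0.0 (shut) to 1.0 (fully open); "grip_force": force on a finger pad.
Only numpy, scipy, OpenCV 4.12 (cv2) and the standard library are available. Lean on these libraries where they do the work, as an engineer would, in place of code of your own. Each camera call takes 0.05 s, during which the arm holds its last target. There are 200 camera calls.

## Working session

There is one attempt and no reset: what is moved stays moved. The work goes in short steps, Python scripts to look and compute and a tool call to move; the robot and the scene stay as the last step left them, time stands still between calls to the robot, and variables do not carry over. Pictures are saved under pics/ and viewed, at most 10 in all, crops included, and the job is handed in when it is done.

Besides the shell and the picture viewer there is one more tool, called after ">>>" in YAML: its name, and indented under it one key for each argument. step_arm: Moves the arm, as the interface text tells. Its arguments: {"type":"object","properties":{"plan":{"type":"array"},"squeeze":{"type":"number"}},"required":["plan"]}

```bash
ls; mkdir -p pics; cat > h.py <<'E'
import numpy as np, cv2
from rig import *
from scipy.spatial.transform import Rotation as R
def cloud(c):
    h,w=c["depth"].shape; f=h/2/np.tan(np.radians(c["vertical_fov"])/2)
    u,v=np.meshgrid(np.arange(w),np.arange(h)); d=c["depth"]
    p=np.dstack([(u-c["cx"])/f*d,(v-c["cy"])/f*d,d])
    M=R.from_rotvec(np.ravel(c["rvec"])).as_matrix()
    P=(p-np.ravel(c["tvec"]))@M; P[d==0]=np.nan
    return P
E
python3 - <<'E'
from h import *
s=sense();print({k:np.round(v,3) for k,v in s.items()})
for n in("scene","top"):
    c=capture(n);np.save(n+"_P.npy",cloud(c));cv2.imwrite(f"pics/{n}0.png",c["color"][:,:,::-1])
    np.save(n+"_c.npy",c["color"]);print(n,c["vertical_fov"],c["cx"],c["cy"],c["rvec"],c["tvec"])
E
```

```text
pics
{'time_s': np.float64(0.0), 'joints': array([ 1.002,  0.313,  1.498, -0.   ,  1.331, -0.223]), 'dq': array([ 0.001, -0.001,  0.001, -0.002,  0.   ,  0.001]), 'tau': array([-2.0000e-03, -4.1227e+01, -2.5973e+01, -0.0000e+00,  4.0000e-03,
        0.0000e+00]), 'eef_pos': array([177.867, 493.777, 303.341]), 'ee_rot': array([-0.   ,  0.172,  0.985, -0.001]), 'force': array([ 1.284,  0.194, -0.526]), 'wrist_torque': array([-0.034, -0.02 , -0.036]), 'grip_force': np.float64(0.0), 'grip_width': np.float64(0.995)}
scene 57.58773874681 312.3795452861326 195.52433880693482 [ 0.5701678  -2.50868979  1.36859334] [ 488.86403775  270.4292491  1263.14887258]
top 44.73544736555233 327.9400305689642 206.13747548902762 [ 2.31038854 -1.64026935  0.29083027] [-240.59064119  522.34721185 1550.50156036]
```

View pics/scene0.png

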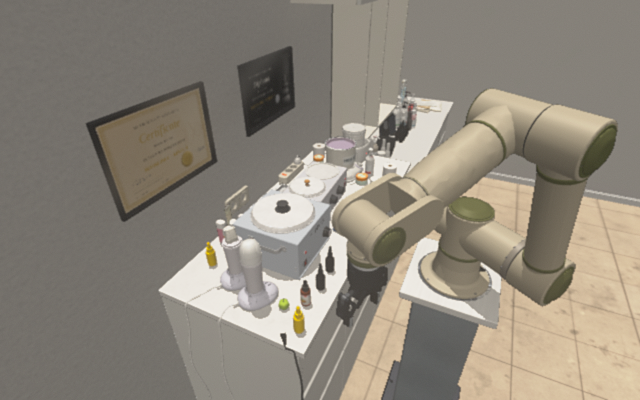

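View pics/top0.png

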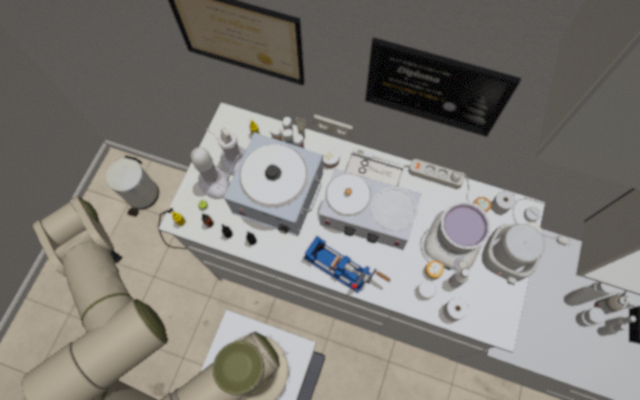

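The scene view shows the amber bottle at (305,293), with the black ones at (320,278) and (330,260) and a yellow one at (299,320). The top view shows the amber bottle at (208,220) and the clamp from (315,250) to (385,285), with the red knob near (354,286).

```bash
python3 - <<'E'
from h import *
P=np.load("top_P.npy");c=np.load("top_c.npy");hsv=cv2.cvtColor(c,cv2.COLOR_RGB2HSV)
cv2.imwrite("pics/crop1.png",cv2.resize(c[225:300,295:400,::-1],None,fx=7,fy=7,interpolation=cv2.INTER_CUBIC))
for n,uv in dict(amber=(208,220),ba=(227,230),bb=(251,238)).items():
    u,v=uv;w=P[v-9:v+10,u-9:u+10].reshape(-1,3);w=w[w[:,2]>30];print(n,len(w),w.mean(0).round(1),w.min(0).round(),w.max(0).round())
m=(hsv[...,0]>100)&(hsv[...,0]<125)&(hsv[...,1]>150)&(hsv[...,2]>60)
m[:225]=0;w=P[m];print(len(w))
xy=w[:,:2].astype(np.float32);r=cv2.minAreaRect(xy);print(r)
for lo,hi in((5,20),(20,60),(60,85),(88,94),(94,100)):
    q=w[(w[:,2]>lo)&(w[:,2]<hi)]
    if len(q)>3:print(lo,hi,len(q),cv2.minAreaRect(q[:,:2].astype(np.float32)))
red=((hsv[...,0]<6)|(hsv[...,0]>172))&(hsv[...,1]>150)&(hsv[...,2]>60);red[:225]=0
red[:,:300]=0;red[:,400:]=0
print("red",np.argwhere(red)[:,::-1].tolist(),P[red].round(0).tolist())
# handle: brownish
S=P[225:300,360:400];cc=c[225:300,360:400];k=(S[...,2]>40)&(S[...,0]<480)
for a in np.argwhere(k):print(a[1]+360,a[0]+225,S[tuple(a)].round(0).tolist(),cc[tuple(a)].tolist())
S=np.load("scene_P.npy");c=np.load("scene_c.npy")
for n,(u,v) in dict(amber=(305,293),ba=(320,278),bb=(330,260)).items():
    w=S[v-14:v+15,u-6:u+7].reshape(-1,3);w=w[(w[:,2]>20)&(w[:,2]<115)];print(n,len(w),np.median(w,0).round(1),w.min(0).round(),w.max(0).round())
E
```

```text
amber 106 [400.4 327.8  63.3] [387. 317.  31.] [420. 345. 108.]
ba 96 [385.7 249.3  61.5] [372. 237.  31.] [405. 268. 110.]
bb 93 [390.9 161.   62.3] [378. 148.  33.] [410. 181. 106.]
624
((401.77459716796875, -143.98101806640625), (205.45494079589844, 71.30450439453125), 75.65302276611328)
5 20 280 ((398.0309753417969, -150.98849487304688), (194.0333709716797, 49.88945770263672), 66.93051147460938)
20 60 89 ((401.16729736328125, -144.74044799804688), (201.77479553222656, 67.57454681396484), 76.5007095336914)
60 85 163 ((405.8198547363281, -144.16583251953125), (204.9219207763672, 73.03921508789062), 77.4423599243164)
88 94 42 ((391.52532958984375, -195.88949584960938), (91.42124938964844, 53.767784118652344), 83.28876495361328)
94 100 33 ((391.0655822753906, -198.51239013671875), (88.83146667480469, 56.764530181884766), 78.18678283691406)
red [[354, 284], [355, 284], [352, 285], [353, 285], [354, 285], [355, 285], [352, 286], [353, 286], [354, 286], [355, 286], [356, 286], [353, 287], [354, 287], [355, 287], [354, 288]] [[342.0, -222.0, 130.0], [350.0, -224.0, 97.0], [337.0, -217.0,
[... 11045 characters left out ...]
[114, 113, 116]
366 282 [371.0, -255.0, 81.0] [115, 116, 118]
367 282 [371.0, -258.0, 85.0] [106, 105, 108]
368 282 [371.0, -261.0, 89.0] [101, 101, 103]
369 282 [374.0, -264.0, 83.0] [114, 114, 114]
388 282 [395.0, -322.0, 79.0] [180, 178, 177]
360 283 [359.0, -238.0, 91.0] [42, 73, 116]
361 283 [370.0, -241.0, 47.0] [28, 55, 96]
366 283 [369.0, -256.0, 78.0] [155, 154, 158]
367 283 [368.0, -259.0, 84.0] [149, 150, 153]
368 283 [370.0, -262.0, 84.0] [141, 142, 144]
360 284 [362.0, -239.0, 64.0] [28, 59, 102]
amber 193 [400.9 342.7  57.3] [374. 270.  20.] [462. 431. 101.]
ba 168 [387.  261.8  53.7] [374. 173.  20.] [410. 273. 108.]
bb 157 [392.4 172.7  53.9] [378. 158.  20.] [412. 243. 110.]
```

View pics/crop1.png

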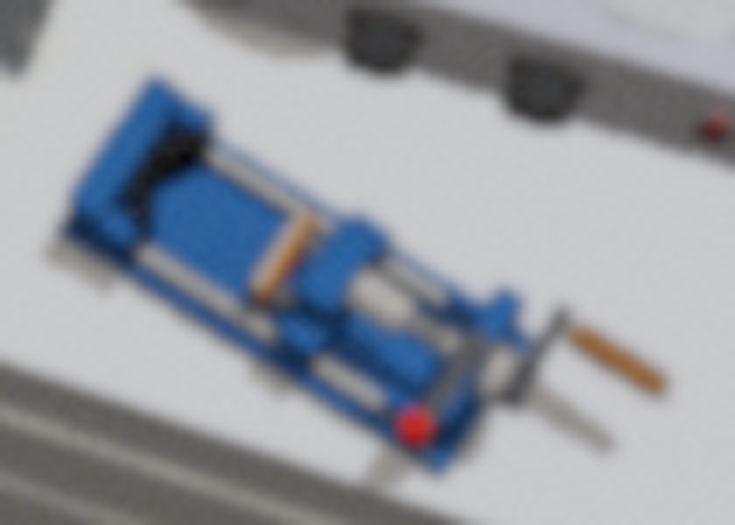

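```bash
cat >> h.py <<'E'
def ray(c,uv,z):
    f=200/np.tan(np.radians(c["vertical_fov"])/2);M=R.from_rotvec(np.ravel(c["rvec"])).as_matrix()
    uv=np.atleast_2d(uv).astype(float);d=np.c_[(uv[:,0]-c["cx"])/f,(uv[:,1]-c["cy"])/f,np.ones(len(uv))]@M
    o=-M.T@np.ravel(c["tvec"]);return o+d*((z-o[2])/d[:,2])[:,None]
def circ(q,r,c0):
    from scipy.optimize import least_squares
    return least_squares(lambda c:np.hypot(*(q[:,:2]-c).T)-r,c0,loss="soft_l1",f_scale=2).x
E
python3 - <<'E'
from h import *
t=capture("top");s=capture("scene")
crop=lambda L:(np.array(L)+.5)/7-.5+[295,225]
for n,L,z in(("rod+",[(215,145),(300,198),(390,258),(455,300)],27),("rod-",[(140,252),(265,330),(325,366),(380,400)],27),
 ("jaw outer edge",[(155,80),(78,190)],74),("handle",[(575,332),(660,385)],80),("padtop wood",[(305,215),(262,295)],62),("knob",[(415,418)],130),("endplate far corners",[(522,295)],96),("mjaw far corners",[(345,222),(385,240)],94)):
    print(n,ray(t,crop(L),z).round(1).tolist())
Pt,Ps=cloud(t).reshape(-1,3),cloud(s).reshape(-1,3)
for n,c0 in dict(amber=(405,335),ba=(390,255),bb=(395,167)).items():
    for nm,A in(("top",Pt),("scene",Ps),("both",np.r_[Pt,Ps])):
        q=A[(np.hypot(A[:,0]-c0[0],A[:,1]-c0[1])<28)&(A[:,2]>12)&(A[:,2]<52)];print(n,nm,len(q),circ(q,16.5,c0).round(1))
    q=Pt[(np.hypot(Pt[:,0]-c0[0],Pt[:,1]-c0[1])<28)&(Pt[:,2]>85)];print("cap",q.mean(0).round(1))
E
```

```text
rod+ [[457.7, -85.1, 27.0], [446.2, -133.1, 27.0], [432.2, -183.8, 27.0], [422.9, -219.9, 27.0]]
rod- [[395.2, -68.7, 27.0], [378.8, -138.4, 27.0], [371.8, -171.2, 27.0], [364.9, -201.2, 27.0]]
jaw outer edge [[466.2, -52.1, 74.0], [403.1, -36.1, 74.0]]
handle [[413.9, -278.2, 80.0], [403.1, -322.6, 80.0]]
padtop wood [[430.0, -140.6, 62.0], [386.7, -134.0, 62.0]]
knob [[341.0, -221.7, 130.0]]
endplate far corners [[418.5, -249.7, 96.0]]
mjaw far corners [[424.9, -161.5, 94.0], [422.9, -181.8, 94.0]]
amber top 45 [404.5 334.1]
amber scene 95 [405.6 333.9]
amber both 140 [405.2 333.9]
cap [403.1 332.7  95.4]
ba top 45 [390.  254.8]
ba scene 89 [391.3 253.5]
ba both 134 [390.9 253.7]
cap [388.  251.7  97.6]
bb top 52 [395.  166.5]
bb scene 83 [396.6 164.7]
bb both 135 [396.2 165.1]
cap [392.7 163.7  97.8]
```

```bash
python3 - <<'E'
from h import *
P=np.nanmean([cloud(capture("top")) for _ in range(6)],0);np.save("Pavg.npy",P)
for yaw in(-13.8,):
    a=np.radians(yaw);ex=np.array([np.cos(a),np.sin(a)]);ey=np.array([-np.sin(a),np.cos(a)])
    X=P[...,:2]@ex-432.7;Y=P[...,:2]@ey+38;Z=P[...,2]
    for lo in range(-125,125,4):
        m=(Y>=lo)&(Y<lo+4)&(abs(X)<45);
        f=lambda k:np.sort(Z[m&k].round())[::-1][:9].astype(int).tolist()
        print(lo,f(X<-18),f(abs(X)<=18),f(X>18))
    for z0,z1,y0,y1 in((70,80,70,120),(88,102,-115,-80),(88,102,-60,20)):
        m=(Z>z0)&(Z<z1)&(Y>y0)&(Y<y1)&(abs(X)<60);print(z0,y0,X[m].min(),X[m].max(),Y[m].min(),Y[m].max(),cv2.minAreaRect(np.c_[X[m],Y[m]].astype(np.float32)))
E
```

```text
-125 [2, 0, 0, 0, -1, -1, -1, -2, -2] [94, 93, 90, 89, 89, 88, 88, 88, 87] [87, 86, 85, 85, 84, 84, 84, 84, 83]
-121 [3, 1, 1, 0, 0, -1, -1, -2, -4] [94, 92, 92, 91, 90, 87, 87, 83, 82] [85, 85, 83]
-117 [16, 12, 11, 5, 1, 0, -1, -1, -2] [93, 93, 92, 92, 92, 91, 90, 88, 88] [11, 10, 0, -1, -2]
-113 [15, 14, 14, 14, 13, 13, 12, 12, 9] [95, 94, 94, 93, 92, 91, 91, 89, 86] [17, 14, 14, 10, -2]
-109 [95, 95, 95, 94, 93, 92, 82, 82, 75] [105, 103, 102, 97, 97, 95, 95, 95, 94] [95, 95, 93, 92, 83, 69, 58, 43, 28]
-105 [105, 105, 103, 103, 103, 102, 101, 96, 96] [104, 104, 103, 102, 102, 101, 101, 96, 95] [96, 96, 95, 95, 95, 93]
-101 [104, 104, 103, 103, 103, 103, 102, 100, 68] [104, 104, 104, 104, 103, 103, 103, 102, 102] [96, 95, 95, 94, 94]
-97 [103, 103, 103, 102, 102, 102, 102, 101, 100] [105, 104, 104, 104, 104, 102, 101, 97, 95] [95, 95, 94, 94, 94]
-93 [94, 92, 14, 9, -3, -149, -161, -182, -203] [104, 103, 95, 94, 93, 83] [97, 94]
-89 [50, 50, 14, 12, -152, -173, -190, -220, -237] [86, 85, 85, 84, 13, 13] [49, 44, 15]
-85 [50, 50, 44, 36, 25, 14, 14, 13, 13] [86, 84, 84, 83, 80, 14
[... 4868 characters left out ...]
-2, -2, -3] [2, 1, -1, -2, -3, -3, -3, -4]
123 [1, 0, 0, 0, -1, -2, -2, -2, -3] [3, 0, -1, -1, -1, -1, -2, -2, -2] [2, -1, -1, -1, -2, -2, -4, -4]
70 70 -41.50697183526762 33.525677845048506 84.25806188066343 104.08603216309928 ((-3.9755897521972656, 94.42193603515625), (19.526643753051758, 75.18893432617188), 89.33894348144531)
88 -115 -37.42661828320905 31.99783299483539 -114.39484602649705 -91.76690558136292 ((-2.726816177368164, -103.09468078613281), (22.57297134399414, 69.42919921875), 89.89773559570312)
88 -60 -22.596868447722272 16.17607053009533 -59.96553927353196 -14.237583972639705 ((-3.393425941467285, -37.12506103515625), (45.55327606201172, 38.746177673339844), 89.1882553100586)
```

The crop shows the clamp's V at the upper left (165,165). The wooden pad top is at (285,255), the knob at (415,425) and the handle from (575,332) to (660,385), so the crank is at about +90°. The clamp origin comes out near (407.5, -141.3) with yaw -13.8°, and the amber bottle at (405, 334).

>>> step_arm:
  plan:
    - {"offset": [-26.8, -7.4, 5.4], "rot": [0, 0, 84], "gripper": 6.0}
    - {"offset": [-26.8, -7.4, 5.4], "rot": [0, 0, 84], "gripper": 6.0}
    - {"offset": [-26.8, -7.4, 5.4], "rot": [0, 0, 84], "gripper": 6.0}
    - {"offset": [-26.8, -7.4, 5.4], "rot": [0, 0, 84], "gripper": 6.0}
    - {"offset": [-26.8, -7.4, 5.4], "rot": [0, 0, 84], "gripper": 6.0}
    - {"offset": [-26.8, -7.4, 5.4], "rot": [0, 0, 84], "gripper": 6.0}
    - {"offset": [-26.8, -7.4, 5.4], "rot": [0, 0, 84], "gripper": 6.0}
    - {"offset": [-26.8, -7.4, 5.4], "rot": [0, 0, 84], "gripper": 6.0}
    - {"offset": [-26.8, -7.4, 5.4], "rot": [0, 0, 84], "gripper": 6.0}
    - {"offset": [-26.8, -7.4, 5.4], "rot": [0, 0, 84], "gripper": 6.0}
    - {"offset": [-26.8, -7.4, 5.4], "rot": [0, 0, 84], "gripper": 6.0}
    - {"offset": [-26.8, -7.4, 5.4], "rot": [0, 0, 84], "gripper": 6.0}

```text
time_s: 1.7
eef_pos: [405.0, 333.5, 249.9]
ee_rot: [0.0, 0.786, 0.618, -0.0]
force: [-1.0, 0.7, -0.2]
grip_width: 0.7
grip_force: 0.0
```

```bash
cat >> h.py <<'E'
EX=np.array([.9711,-.2385,0]);EY=np.array([.2385,.9711,0]);O=np.array([407.5,-141.3,0])
def c2w(x,y,z): return O+EX*x+EY*y+[0,0,z]
def w2c(p): d=np.asarray(p)-O; return np.array([d@EX,d@EY,d[2]])
def goal(p):
    s=sense();q=s["ee_rot"];r=R.from_quat([q[1],q[2],q[3],q[0]])
    t=R.from_matrix(np.c_[EY,EX,[0,0,-1]])
    print("offset cm",(r.inv().apply(np.asarray(p)-s["eef_pos"])/10).round(2),"rot deg",np.degrees((r.inv()*t).as_rotvec()).round(2),"t",s["time_s"],"F",s["force"].round(1))
E
python3 - <<'E'
from h import *
goal([405,334,250])
P=np.load("Pavg.npy").reshape(-1,3)
hit=lambda x0,x1,y0,y1,z:P[(P[:,0]>x0)&(P[:,0]<x1)&(P[:,1]>y0)&(P[:,1]<y1)&(P[:,2]>z)]
for nm,a in dict(near_amber=(345,470,300,370,20),front=(330,475,-60,310,60),seat=(465,520,-180,-20,20),handle=(330,480,-400,-335,20),cr=(465,520,-350,-220,20)).items():
    q=hit(*a);print(nm,len(q),q.min(0).round() if len(q) else'',q.max(0).round()if len(q) else'')
q=hit(400,470,345,420,15);print(q[::6].round().tolist())
E
```

```text
offset cm [ 0.05 -0.01 -0.01] rot deg [0.   0.   0.17] t 1.7 F [-1.   0.7 -0.2]
near_amber 125 [387. 317.  20.] [463. 370.  99.]
front 1273 [381. -60.  60.] [475. 269. 179.]
seat 75 [ 466. -164.   62.] [520. -46.  94.]
handle 0  
cr 48 [ 505. -244.   62.] [ 520. -221.   95.]
[[465.0, 394.0, 22.0], [462.0, 387.0, 26.0], [456.0, 393.0, 26.0], [463.0, 373.0, 25.0], [456.0, 381.0, 26.0], [449.0, 395.0, 21.0], [455.0, 374.0, 24.0], [448.0, 381.0, 26.0], [456.0, 363.0, 20.0], [449.0, 371.0, 22.0], [443.0, 376.0, 23.0], [444.0, 370.0, 16.0]]
```

>>> step_arm:
  plan:
    - {"offset": [0.05, 0, 4], "rot": [0, 0, 0.2], "gripper": 6.0}
    - {"offset": [0.05, 0, 8], "rot": [0, 0, 0.2], "gripper": 6.0}
    - {"offset": [0.05, 0, 12], "rot": [0, 0, 0.2], "gripper": 6.0}
    - {"offset": [0.05, 0, 14.2], "rot": [0, 0, 0.2], "gripper": 6.0}
    - {"offset": [0.05, 0, 14.2], "rot": [0, 0, 0.2], "gripper": 6.0}
    - {"offset": [0.05, 0, 14.2], "rot": [0, 0, 0.2], "gripper": 2.5}
    - {"offset": [0.05, 0, 14.2], "rot": [0, 0, 0.2], "gripper": 2.5}
    - {"offset": [0.05, 0, 14.2], "rot": [0, 0, 0.2], "gripper": 2.5}
    - {"offset": [0.05, 0, 14.2], "rot": [0, 0, 0.2], "gripper": 2.5}
    - {"offset": [0.05, 0, 14.2], "rot": [0, 0, 0.2], "gripper": 2.5}
    - {"offset": [0.05, 0, 14.2], "rot": [0, 0, 0.2], "gripper": 2.5}
  squeeze: 30

```text
time_s: 2.8
eef_pos: [406.0, 334.3, 109.6]
ee_rot: [0.0, 0.788, 0.616, 0.002]
force: [0.2, 0.8, 7.1]
grip_width: 0.362
grip_force: 30.0
```

>>> step_arm:
  plan:
    - {"offset": [0, 0, -1], "rot": [0, 0, 0], "gripper": 2.5}
    - {"offset": [0, 0, -3], "rot": [0, 0, 0], "gripper": 2.5}
    - {"offset": [0, 0, -6], "rot": [0, 0, 0], "gripper": 2.5}
    - {"offset": [0, 0, -10], "rot": [0, 0, 0], "gripper": 2.5}
    - {"offset": [0, 0, -14], "rot": [0, 0, 0], "gripper": 2.5}
    - {"offset": [0, 0, -16], "rot": [0, 0, 0], "gripper": 2.5}
    - {"offset": [0, 0, -16], "rot": [0, 0, 0], "gripper": 2.5}

```text
time_s: 3.5
eef_pos: [405.6, 334.3, 271.4]
ee_rot: [0.001, 0.788, 0.616, 0.003]
force: [-0.1, 0.1, -1.5]
grip_width: 0.366
grip_force: 30.0
```

```bash
python3 - <<'E'
from h import *
c=capture("scene");cv2.imwrite("pics/lift.png",cv2.resize(c["color"][180:340,230:400,::-1],None,fx=4.5,fy=3.5,interpolation=2))
s=sense();print(s["eef_pos"],s["force"],s["grip_width"],s["grip_force"])
P=cloud(c);h=cv2.cvtColor(c["color"],cv2.COLOR_RGB2HSV)
q=P.reshape(-1,3);m=(abs(q[:,0]-406)<30)&(abs(q[:,1]-334)<30)&(q[:,2]>130)&(q[:,2]<215);q=q[m]
for z in range(130,215,8):
    k=q[(q[:,2]>=z)&(q[:,2]<z+8)]
    if len(k)>3:print(z,len(k),k.min(0).round(),k.max(0).round(),circ(k,16.5,(406,334)).round(1))
goal([370,250,275]);
E
```

```text
[405.09141486 333.99557988 269.05387303] [-0.377897   -0.24193611 -0.28733648] 0.36507040396306334 30.025868657394312
162 19 [389. 334. 163.] [416. 351. 169.] [406.1 333.2]
170 21 [388. 335. 170.] [415. 351. 178.] [405.3 334. ]
178 22 [389. 335. 178.] [415. 352. 186.] [405.1 334.1]
186 20 [388. 332. 186.] [415. 352. 194.] [404.8 334.2]
194 19 [384. 338. 194.] [423. 351. 202.] [404.2 334.1]
202 28 [378. 334. 203.] [434. 352. 210.] [405.4 335.3]
210 24 [377. 332. 210.] [434. 352. 215.] [398.7 336.2]
offset cm [-9.   -1.37 -0.61] rot deg [ 0.11 -0.09 -0.2 ] t 3.55 F [-0.4 -0.2 -0.3]
```

View pics/lift.png

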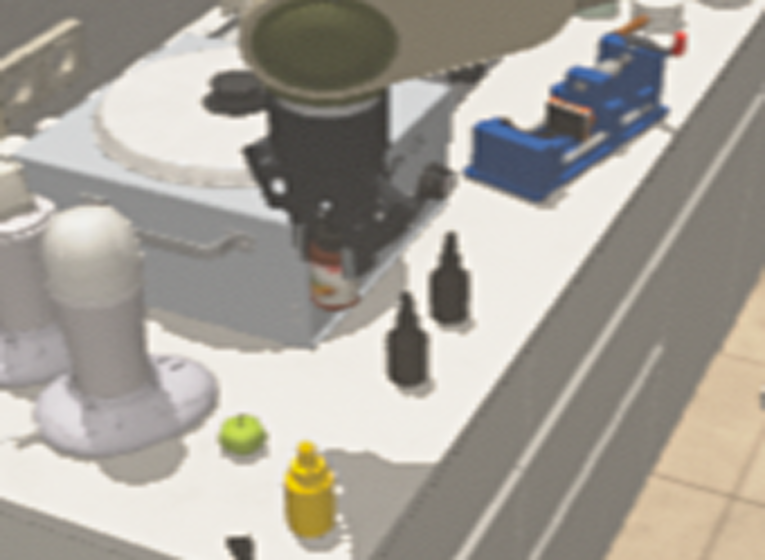

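The bottle hangs upright in the gripper at (330,275), and its neighbours have not moved. I'll carry it along x≈360, in front of the heaters.

>>> step_arm:
  plan:
    - {"offset": [-2.7, -1.7, -0.3], "rot": [0, 0, 0], "gripper": 2.5}
    - {"offset": [-5.3, -3.3, -0.6], "rot": [0, 0, 0], "gripper": 2.5}
    - {"offset": [-9.6, -2.3, -0.6], "rot": [0, 0, 0], "gripper": 2.5}
    - {"offset": [-13.9, -1.2, -0.6], "rot": [0, 0, 0], "gripper": 2.5}
    - {"offset": [-18.2, -0.1, -0.6], "rot": [0, 0, 0], "gripper": 2.5}
    - {"offset": [-22.5, 0.9, -0.6], "rot": [0, 0, 0], "gripper": 2.5}
    - {"offset": [-26.8, 2.0, -0.6], "rot": [0, 0, 0], "gripper": 2.5}
    - {"offset": [-31.1, 3.0, -0.6], "rot": [0, 0, 0], "gripper": 2.5}
    - {"offset": [-35.4, 4.1, -0.6], "rot": [0, 0, 0], "gripper": 2.5}
    - {"offset": [-38.2, 7.8, -0.6], "rot": [0, 0, 0], "gripper": 2.5}
    - {"offset": [-41.1, 11.6, -0.6], "rot": [0, 0, 0], "gripper": 2.5}
    - {"offset": [-41.1, 11.6, -0.6], "rot": [0, 0, 0], "gripper": 2.5}

```text
time_s: 4.75
eef_pos: [419.7, -96.3, 272.1]
ee_rot: [-0.001, 0.789, 0.614, -0.001]
force: [0.1, -0.3, -0.4]
grip_width: 0.366
grip_force: 30.2
```

```bash
python3 - <<'E'
from h import *
print(w2c(sense()["eef_pos"]));goal(c2w(0,50,160))
c=capture("top");u=c["color"];cv2.imwrite("pics/seat.png",cv2.resize(u[225:300,295:400,::-1],None,fx=7,fy=7,interpolation=2))
P=cloud(c).reshape(-1,3);
E
```

```text
[  1.11850143  46.56070411 272.09418654]
offset cm [ 0.34 -0.09 11.21] rot deg [-0.12 -0.   -0.43] t 4.75 F [ 0.1 -0.3 -0.4]
```

>>> step_arm:
  plan:
    - {"offset": [0.35, -0.1, 0], "rot": [0, 0, -0.4], "gripper": 2.5}
    - {"offset": [0.35, -0.1, 3], "rot": [0, 0, -0.4], "gripper": 2.5}
    - {"offset": [0.35, -0.1, 6], "rot": [0, 0, -0.4], "gripper": 2.5}
    - {"offset": [0.35, -0.1, 9], "rot": [0, 0, -0.4], "gripper": 2.5}
    - {"offset": [0.35, -0.1, 11.5], "rot": [0, 0, -0.4], "gripper": 2.5}
    - {"offset": [0.35, -0.1, 13], "rot": [0, 0, -0.4], "gripper": 2.5}
    - {"offset": [0.35, -0.1, 14], "rot": [0, 0, -0.4], "gripper": 2.5}
    - {"offset": [0.35, -0.1, 14], "rot": [0, 0, -0.4], "gripper": 2.5}
    - {"offset": [0.35, -0.1, 14], "rot": [0, 0, -0.4], "gripper": 2.5}

```text
time_s: 5.7
eef_pos: [418.1, -88.9, 134.5]
ee_rot: [0.0, 0.786, 0.619, 0.0]
force: [-0.4, -0.0, 0.2]
grip_width: 0.365
grip_force: 30.2
```

```bash
python3 - <<'E'
from h import *
s=sense();print(w2c(s["eef_pos"]),s["force"])
c=capture("scene");u=c["color"]
o=cloud(c);C=(o-O)@np.c_[EX,EY,[0,0,1]]
v=np.argwhere((abs(C[...,0])<45)&(abs(C[...,1])<120)&(C[...,2]>5)&(C[...,2]<100));a,b=v.min(0),v.max(0);print(a,b)
cv2.imwrite("pics/sc2.png",cv2.resize(u[a[0]-15:b[0]+10,a[1]-15:b[1]+15,::-1],None,fx=6,fy=6,interpolation=2))
E
```

```text
[ -2.18144072  53.4070586  134.46694368] [-0.43291384 -0.04084519  0.17408104]
[189 333] [237 378]
```

View pics/sc2.png

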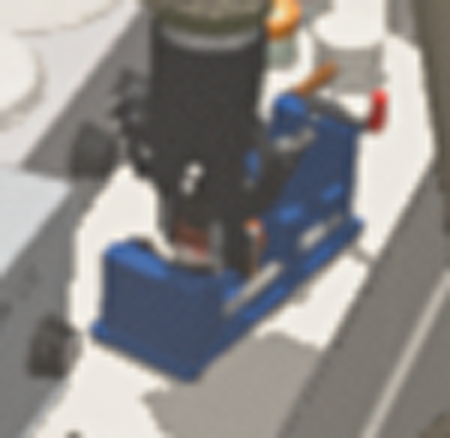

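The picture shows the bottle at (190,240), between the V block and the pad, just above the bed. I'll lower it gently.

>>> step_arm:
  plan:
    - {"offset": [0, 0.2, 0.4], "rot": [0, 0, 0], "gripper": 2.5}
    - {"offset": [0, 0.2, 0.7], "rot": [0, 0, 0], "gripper": 2.5}
    - {"offset": [0, 0.2, 0.9], "rot": [0, 0, 0], "gripper": 2.5}
    - {"offset": [0, 0.2, 1.0], "rot": [0, 0, 0], "gripper": 2.5}
    - {"offset": [0, 0.2, 1.0], "rot": [0, 0, 0], "gripper": 2.5}

```text
time_s: 6.25
eef_pos: [420.0, -89.8, 123.8]
ee_rot: [-0.0, 0.786, 0.618, -0.0]
force: [-0.0, 0.3, -0.3]
grip_width: 0.367
grip_force: 30.2
```

>>> step_arm:
  plan:
    - {"offset": [0, 0, 0.1], "rot": [0, 0, 0], "gripper": 2.5}
    - {"offset": [0, 0, 0.2], "rot": [0, 0, 0], "gripper": 2.5}
    - {"offset": [0, 0, 0.2], "rot": [0, 0, 0], "gripper": 2.5}

```text
time_s: 6.55
eef_pos: [420.4, -90.0, 123.3]
ee_rot: [0.001, 0.786, 0.618, 0.0]
force: [-3.2, 2.7, 19.9]
grip_width: 0.369
grip_force: 31.9
```

>>> step_arm:
  plan:
    - {"offset": [0, 0, -0.15], "rot": [0, 0, 0], "gripper": 2.5}
    - {"offset": [0, 0, -0.15], "rot": [0, 0, 0], "gripper": 2.5}
    - {"offset": [0, 0, -0.15], "rot": [0, 0, 0], "gripper": 3.5}
    - {"offset": [0, 0, -0.15], "rot": [0, 0, 0], "gripper": 4.2}
    - {"offset": [0, 0, -0.15], "rot": [0, 0, 0], "gripper": 5.0}
    - {"offset": [0, 0, -0.15], "rot": [0, 0, 0], "gripper": 5.0}
    - {"offset": [0, 0, -0.15], "rot": [0, 0, 0], "gripper": 5.0}
    - {"offset": [0, 0, -0.15], "rot": [0, 0, 0], "gripper": 5.0}

```text
time_s: 7.35
eef_pos: [420.0, -89.7, 123.4]
ee_rot: [-0.0, 0.786, 0.618, -0.0]
force: [-0.4, 0.4, 0.2]
grip_width: 0.586
grip_force: 0.0
```

>>> step_arm:
  plan:
    - {"offset": [0, 0, -2], "rot": [0, 0, 0], "gripper": 5.0}
    - {"offset": [0, 0, -4], "rot": [0, 0, 0], "gripper": 5.0}
    - {"offset": [0, 0, -7], "rot": [0, 0, 0], "gripper": 5.0}
    - {"offset": [0, 0, -11], "rot": [0, 0, 0], "gripper": 5.0}
    - {"offset": [0, 0, -13], "rot": [0, 0, 0], "gripper": 5.0}
    - {"offset": [-4, -4, -13], "rot": [0, 0, 0], "gripper": 5.0}
    - {"offset": [-8, -8, -13], "rot": [0, 0, 0], "gripper": 5.0}
    - {"offset": [-12, -10, -13], "rot": [0, 0, 0], "gripper": 5.0}
    - {"offset": [-16, -10, -13], "rot": [0, 0, 0], "gripper": 5.0}
    - {"offset": [-20, -10, -13], "rot": [0, 0, 0], "gripper": 5.0}
    - {"offset": [-20, -10, -13], "rot": [0, 0, 0], "gripper": 5.0}

```text
time_s: 8.45
eef_pos: [274.6, -264.0, 253.6]
ee_rot: [0.001, 0.787, 0.616, -0.0]
force: [-0.4, 0.1, -0.6]
grip_width: 0.585
grip_force: 0.0
```

```bash
python3 - <<'E'
from h import *
s=sense();print(w2c(s["eef_pos"]),s["force"],s["time_s"])
np.save("x.npy",0)
cs,ct=capture("scene"),capture("top");M=np.c_[EX,EY,[0,0,1]]
for n,c in(("s",cs),("t",ct)):
    C=(cloud(c)-O)@M;v=(abs(C[...,0])<60)&(abs(C[...,1])<190)&(C[...,2]>5)&(C[...,2]<135);w=np.argwhere(v);a,b=w.min(0),w.max(0);print(n,a,b)
    q=C[v];k=q[(abs(q[:,0])<20)&(q[:,1]>32)&(q[:,1]<76)]
    k1=k[(k[:,2]>22)&(k[:,2]<66)];print(n,"bottle",len(k1),circ(k1,16.5,(0,53)) if len(k1)>4 else'', "cap",k[k[:,2]>88].mean(0).round(1),k[:,2].max())
    cv2.imwrite(f"pics/{n}3.png",cv2.resize(c["color"][a[0]-3:b[0]+4,a[1]-3:b[1]+4,::-1],None,fx=7,fy=7,interpolation=2))
E
```

```text
[ -99.82669576 -150.89490507  253.58432083] [-0.35975114  0.09513158 -0.63244834] 8.45
s [184 327] [242 380]
s bottle 12 [-0.88279637 51.43245427] cap [-4.5 56.5 98.4] 114.19640713967063
t [214 282] [294 391]
t bottle 46 [-2.130299   53.88260579] cap [-4.2 50.6 99.1] 116.39816586609672
```

```bash
python3 - <<'E'
from h import *
M=np.c_[EX,EY,[0,0,1]]
Q=[]
for n in("top","scene"):
    c=capture(n);h=cv2.cvtColor(c["color"],cv2.COLOR_RGB2HSV);C=(cloud(c)-O)@M
    v=(abs(C[...,0])<60)&(C[...,1]<-115)&(C[...,1]>-195)&(C[...,2]>25)&(C[...,2]<135)&(h[...,0]<20)&(h[...,1]>75)
    q=C[v];print(n,len(q),q.mean(0).round(1),q.min(0).round(),q.max(0).round(),np.median(q,0).round(1))
    # ray of the mask at z=80
    uv=np.argwhere(v)[:,::-1];print("ray80",((ray(c,uv,82)-O)@M).mean(0).round(1))
    r=((h[...,0]<6)|(h[...,0]>172))&(h[...,1]>150)&(C[...,2]>100)&(C[...,2]<138)&(abs(C[...,0])<70)&(abs(C[...,1]+98)<60);print("knob",C[r].mean(0).round(1) if r.any() else'', ((ray(c,np.argwhere(r)[:,::-1],122)-O)@M).mean(0).round(1) if r.any() else '')
goal(c2w(36,-163,180))
E
```

```text
top 22 [  37.1 -160.8   84.4] [  34. -176.   75.] [  41. -147.   93.] [  37.1 -160.5   84.8]
ray80 [  37.7 -160.7   82. ]
knob  
scene 19 [  35.  -153.3   85.4] [  31. -176.   82.] [  41. -131.   90.] [  34.1 -152.6   85.5]
ray80 [  37.8 -158.3   82. ]
knob  
offset cm [-1.71 13.55  7.32] rot deg [-0.02 -0.03  0.23] t 8.65 F [-0.3  0.4 -0.8]
```

View pics/t3.png

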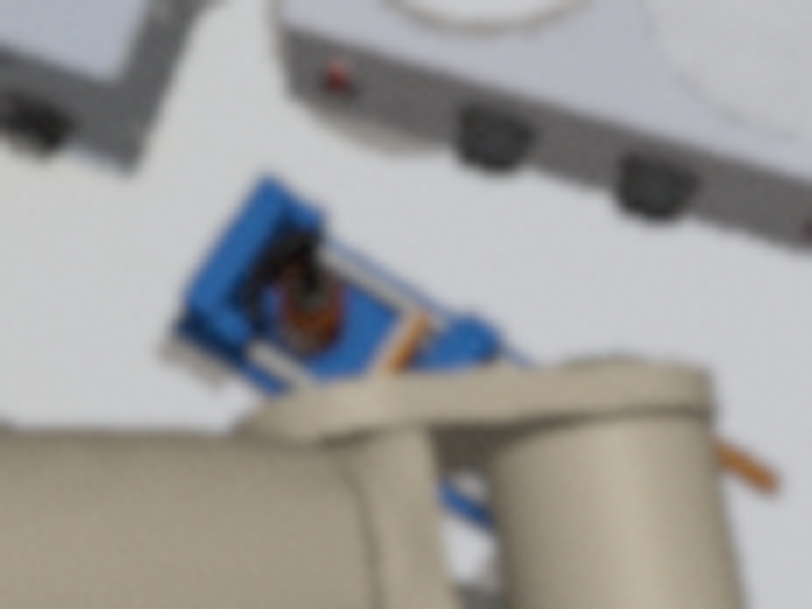

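>>> step_arm:
  plan:
    - {"offset": [-0.6, 4.5, 1], "rot": [0, 0, 0.2], "gripper": 4.0}
    - {"offset": [-1.2, 9, 2], "rot": [0, 0, 0.2], "gripper": 4.0}
    - {"offset": [-1.7, 13.6, 3], "rot": [0, 0, 0.2], "gripper": 4.0}
    - {"offset": [-1.7, 13.6, 5], "rot": [0, 0, 0.2], "gripper": 4.0}
    - {"offset": [-1.7, 13.6, 7.3], "rot": [0, 0, 0.2], "gripper": 4.0}
    - {"offset": [-1.7, 13.6, 7.3], "rot": [0, 0, 0.2], "gripper": 4.0}
    - {"offset": [-1.7, 13.6, 7.3], "rot": [0, 0, 0.2], "gripper": 4.0}

```text
time_s: 9.35
eef_pos: [404.3, -308.4, 181.0]
ee_rot: [-0.0, 0.787, 0.617, 0.0]
force: [0.1, 0.4, 0.7]
grip_width: 0.472
grip_force: 0.0
```

```bash
python3 - <<'E'
from h import *
s=sense();print(w2c(s["eef_pos"]));goal(c2w(36.5,-163,133))
c=capture("scene");M=np.c_[EX,EY,[0,0,1]];C=(cloud(c)-O)@M
v=(abs(C[...,0])<60)&(abs(C[...,1]+60)<130)&(C[...,2]>5)&(C[...,2]<135);w=np.argwhere(v);a,b=w.min(0),w.max(0)
cv2.imwrite("pics/s4.png",cv2.resize(c["color"][a[0]-15:b[0]+8,a[1]-8:b[1]+15,::-1],None,fx=7,fy=7,interpolation=2))
E
```

```text
[  36.73044669 -163.0645108   181.0303696 ]
offset cm [ 0.01 -0.02  4.8 ] rot deg [-0.   -0.    0.06] t 9.35 F [0.1 0.4 0.7]
```

View pics/s4.png

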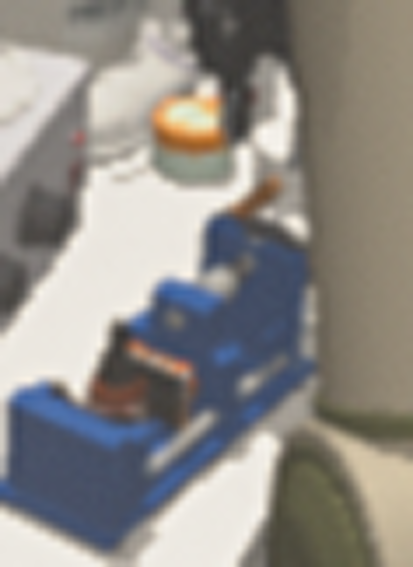

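The bottle stands upright at (115,385), and the handle is visible at (255,195), just below the gripper. I'll go down on it and close.

>>> step_arm:
  plan:
    - {"offset": [0, 0, 2], "rot": [0, 0, 0], "gripper": 4.0}
    - {"offset": [0, 0, 3.5], "rot": [0, 0, 0], "gripper": 4.0}
    - {"offset": [0, 0, 4.8], "rot": [0, 0, 0], "gripper": 4.0}
    - {"offset": [0, 0, 4.8], "rot": [0, 0, 0], "gripper": 4.0}
    - {"offset": [0, 0, 4.8], "rot": [0, 0, 0], "gripper": 1.0}
    - {"offset": [0, 0, 4.8], "rot": [0, 0, 0], "gripper": 1.0}
    - {"offset": [0, 0, 4.8], "rot": [0, 0, 0], "gripper": 1.0}
    - {"offset": [0, 0, 4.8], "rot": [0, 0, 0], "gripper": 1.0}
    - {"offset": [0, 0, 4.8], "rot": [0, 0, 0], "gripper": 1.0}
    - {"offset": [0, 0, 4.8], "rot": [0, 0, 0], "gripper": 1.0}
  squeeze: 30

```text
time_s: 10.4
eef_pos: [406.0, -310.0, 134.3]
ee_rot: [0.004, 0.787, 0.617, 0.001]
force: [12.9, 0.3, -1.1]
grip_width: 0.161
grip_force: 30.0
```

>>> step_arm:
  plan:
    - {"offset": [0, 0.1, 0], "rot": [0, 0, 0], "gripper": 1.0}
    - {"offset": [0, 0.05, 0.6], "rot": [0, 0, 0], "gripper": 1.0}
    - {"offset": [0, -0.1, 1.25], "rot": [0, 0, 0], "gripper": 1.0}
    - {"offset": [0, -0.4, 1.8], "rot": [0, 0, 0], "gripper": 1.0}
    - {"offset": [0, -0.75, 2.3], "rot": [0, 0, 0], "gripper": 1.0}
    - {"offset": [0, -0.75, 2.3], "rot": [0, 0, 0], "gripper": 1.0}
    - {"offset": [0, -0.75, 2.3], "rot": [0, 0, 0], "gripper": 1.0}

```text
time_s: 11.1
eef_pos: [395.1, -307.3, 108.6]
ee_rot: [-0.002, 0.787, 0.617, -0.001]
force: [-7.2, -3.1, 2.5]
grip_width: 0.16
grip_force: 30.3
```

```bash
python3 - <<'E'
from h import *
s=sense();print(w2c(s["eef_pos"]).round(1),[round(s["force"]@a,1) for a in(EX,EY,[0,0,1])],s["wrist_torque"],s["grip_width"])
c=capture("top");M=np.c_[EX,EY,[0,0,1]];C=(cloud(c)-O)@M;h=cv2.cvtColor(c["color"],cv2.COLOR_RGB2HSV)
E
```

```text
[  27.5 -164.2  108.6] [np.float64(-6.2), np.float64(-4.7), np.float64(2.5)] [-0.60225583  1.147178    0.11162391] 0.16022379204794626
```

>>> step_arm:
  plan:
    - {"offset": [0, -0.95, 0.7], "rot": [0, 0, 0], "gripper": 1.0}
    - {"offset": [0, -1.8, 1.05], "rot": [0, 0, 0], "gripper": 1.0}
    - {"offset": [0, -2.75, 1.15], "rot": [0, 0, 0], "gripper": 1.0}
    - {"offset": [0, -3.65, 0.95], "rot": [0, 0, 0], "gripper": 1.0}
    - {"offset": [0, -4.55, 0.6], "rot": [0, 0, 0], "gripper": 1.0}
    - {"offset": [0, -5.25, 0], "rot": [0, 0, 0], "gripper": 1.0}
    - {"offset": [0, -5.8, -0.8], "rot": [0, 0, 0], "gripper": 1.0}
    - {"offset": [0, -6.15, -1.65], "rot": [0, 0, 0], "gripper": 1.0}
    - {"offset": [0, -6.2, -2.6], "rot": [0, 0, 0], "gripper": 1.0}
    - {"offset": [0, -6.2, -2.6], "rot": [0, 0, 0], "gripper": 1.0}
    - {"offset": [0, -6.2, -2.6], "rot": [0, 0, 0], "gripper": 1.0}

```text
time_s: 12.25
eef_pos: [336.5, -293.2, 135.5]
ee_rot: [0.001, 0.787, 0.617, -0.0]
force: [3.4, -4.6, 2.4]
grip_width: 0.165
grip_force: 30.5
```

```bash
cat > st.py <<'E'
from h import *
import sys
s=sense();w=w2c(s["eef_pos"]);cx,cz=map(float,sys.argv[1:3])
print(w.round(1),"F",[round(s["force"]@a,1) for a in(EX,EY,[0,0,1])],s["grip_width"].round(3),"r",np.hypot(w[0]-cx,w[2]-cz).round(1),"theta",np.degrees(np.arctan2(w[0]-cx,w[2]-cz)).round(1)%360,"t",s["time_s"])
if len(sys.argv)>3:
    for n in("top","scene"):
        P=np.nanmean([cloud(capture(n)) for _ in range(3)],0);C=(P-O)@np.c_[EX,EY,[0,0,1]];X,Y,Z=C[...,0]-1,C[...,1],C[...,2]
        m=(Z>88)&(Z<99)&(abs(X)<16)&(Y>-50)&(Y<50);print(n,"jaw top y",np.percentile(Y[m],[2,50,98]).round(1) if m.sum()>5 else m.sum())
        m=(Z>56)&(Z<66)&(abs(X)<20)&(Y>-12)&(Y<60);print("padtop y",np.percentile(Y[m],[2,10,50,90,98]).round(1) if m.sum()>5 else m.sum(),m.sum())
        m=(Z>85)&(Z<120)&(abs(X)<15)&(Y>35);print("cap",C[m].mean(0).round(1) if m.any() else'')
E
python3 st.py 2.8 134.7 1
```

```text
Traceback (most recent call last):
  File "st.py", line 4, in <module>
    print(w.round(1),"F",[round(s["force"]@a,1) for a in(EX,EY,[0,0,1])],s["grip_width"].round(3),"r",np.hypot(w[0]-cx,w[2]-cz).round(1),"theta",np.degrees(np.arctan2(w[0]-cx,w[2]-cz)).round(1)%360,"t",s["time_s"])
                                                                         ^^^^^^^^^^^^^^^^^^^^^
AttributeError: 'float' object has no attribute 'round'
```

```bash
sed -i 's/s\["grip_width"\].round(3)/round(s["grip_width"],3)/' st.py; python3 st.py 2.8 134.7 1
```

```text
[ -32.7 -164.4  135.5] F [np.float64(4.4), np.float64(-3.6), np.float64(2.4)] 0.165 r 35.5 theta 271.3 t 12.25
top jaw top y [-19.7  -5.7  47.4]
padtop y [14.3 15.1 20.4 44.3 52.9] 37
cap [  2.  263.9 100.7]
scene jaw top y [-43.2  -8.9  47.6]
padtop y [-4.8 -1.6  1.7 29.9 57.4] 39
cap [-2.000e-01  3.523e+02  1.018e+02]
```

>>> step_arm:
  plan:
    - {"offset": [0, 0.1, -0.85], "rot": [0, 0, 0], "gripper": 1.0}
    - {"offset": [0, 0.5, -1.7], "rot": [0, 0, 0], "gripper": 1.0}
    - {"offset": [0, 1.1, -2.45], "rot": [0, 0, 0], "gripper": 1.0}
    - {"offset": [0, 1.85, -3.0], "rot": [0, 0, 0], "gripper": 1.0}
    - {"offset": [0, 2.7, -3.35], "rot": [0, 0, 0], "gripper": 1.0}
    - {"offset": [0, 3.65, -3.45], "rot": [0, 0, 0], "gripper": 1.0}
    - {"offset": [0, 4.55, -3.35], "rot": [0, 0, 0], "gripper": 1.0}
    - {"offset": [0, 5.45, -2.95], "rot": [0, 0, 0], "gripper": 1.0}
    - {"offset": [0, 6.15, -2.35], "rot": [0, 0, 0], "gripper": 1.0}
    - {"offset": [0, 6.75, -1.6], "rot": [0, 0, 0], "gripper": 1.0}
    - {"offset": [0, 7.05, -0.75], "rot": [0, 0, 0], "gripper": 1.0}
    - {"offset": [0, 7.2, 0.2], "rot": [0, 0, 0], "gripper": 1.0}

```text
time_s: 13.75
eef_pos: [406.6, -310.1, 133.0]
ee_rot: [0.001, 0.787, 0.617, -0.0]
force: [-3.1, -2.5, 2.8]
grip_width: 0.16
grip_force: 30.7
```

```bash
python3 st.py 2.8 134.7
```

```text
[  39.4 -164.1  133. ] F [np.float64(-2.4), np.float64(-3.2), np.float64(2.8)] 0.16 r 36.6 theta 92.7 t 13.75
```

>>> step_arm:
  plan:
    - {"offset": [0, -0.15, 0.85], "rot": [0, 0, 0], "gripper": 1.0}
    - {"offset": [0, -0.5, 1.75], "rot": [0, 0, 0], "gripper": 1.0}
    - {"offset": [0, -1.05, 2.5], "rot": [0, 0, 0], "gripper": 1.0}
    - {"offset": [0, -1.8, 3.05], "rot": [0, 0, 0], "gripper": 1.0}
    - {"offset": [0, -2.7, 3.4], "rot": [0, 0, 0], "gripper": 1.0}
    - {"offset": [0, -3.6, 3.55], "rot": [0, 0, 0], "gripper": 1.0}
    - {"offset": [0, -3.6, 3.55], "rot": [0, 0, 0], "gripper": 1.0}
    - {"offset": [0, -3.6, 3.55], "rot": [0, 0, 0], "gripper": 1.0}

```text
time_s: 14.55
eef_pos: [371.2, -301.5, 99.3]
ee_rot: [0.001, 0.787, 0.617, -0.0]
force: [-2.7, 1.1, 25.0]
grip_width: 0.156
grip_force: 32.6
```

```bash
python3 st.py 2.8 134.7; python3 - <<'E'
from h import *
M=np.c_[EX,EY,[0,0,1]]
for n in("top","scene"):
    c=capture(n);P=np.nanmean([cloud(capture(n)) for _ in range(5)],0);C=(P-O)@M;X,Y,Z=C[...,0]-1,C[...,1],C[...,2]
    m=(Z>88)&(Z<99)&(abs(X)<16)&(Y>-30)&(Y<33);print(n,"jaw top",m.sum(),np.percentile(Y[m],[2,50,98]).round(1) if m.sum()>3 else'')
    m=(Z>56)&(Z<67)&(abs(X)<20)&(Y>10)&(Y<60);print("padtop",m.sum(),np.percentile(Y[m],[2,10,50,90,98]).round(1) if m.sum()>3 else'')
    m=(Z>104)&(Z<120)&(abs(X)<15)&(Y>35)&(Y<80);print("cap",m.sum(),C[m].mean(0).round(1))
    k=(abs(X)<20)&(Y>30)&(Y<78)&(Z>66)&(Z<120);print("upper bottle circ",k.sum(),np.nanmean(C[k],0).round(1))
    v=(abs(X)<50)&(abs(Y-30)<90)&(Z>5)&(Z<125);w=np.argwhere(v);a,b=w.min(0),w.max(0)
    cv2.imwrite(f"pics/{n}5.png",cv2.resize(c["color"][a[0]-5:b[0]+5,a[1]-5:b[1]+5,::-1],None,fx=7,fy=7,interpolation=2))
E
```

```text
[   2.9 -164.3   99.3] F [np.float64(-2.8), np.float64(0.5), np.float64(25.0)] 0.156 r 35.4 theta 179.8 t 14.55
top jaw top 6 [ 7.7 14.1 17.6]
padtop 12 [33.1 34.1 37.5 40.9 42.5]
cap 14 [ -3.8  57.7 109.9]
upper bottle circ 62 [-2.1 58.5 87.1]
scene jaw top 41 [-23.9   6.5  19.4]
padtop 22 [16.3 17.2 19.4 40.1 50.1]
cap 10 [ -3.4  60.6 110.1]
upper bottle circ 75 [-4.6 64.8 84.2]
```

View pics/top5.png

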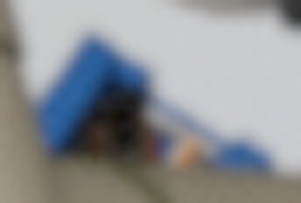

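The crop shows the bottle's dark cap at (120,110), close to the V, with the pad at (185,150) just reaching it. I'll turn about 115° more.

>>> step_arm:
  plan:
    - {"offset": [0, -0.95, -0.2], "rot": [0, 0, 0], "gripper": 1.0}
    - {"offset": [0, -1.8, -0.55], "rot": [0, 0, 0], "gripper": 1.0}
    - {"offset": [0, -2.55, -1.1], "rot": [0, 0, 0], "gripper": 1.0}
    - {"offset": [0, -3.15, -1.85], "rot": [0, 0, 0], "gripper": 1.0}
    - {"offset": [0, -3.5, -2.7], "rot": [0, 0, 0], "gripper": 1.0}
    - {"offset": [0, -3.6, -3.65], "rot": [0, 0, 0], "gripper": 1.0}
    - {"offset": [0, -3.5, -4.55], "rot": [0, 0, 0], "gripper": 1.0}
    - {"offset": [0, -3.3, -5.15], "rot": [0, 0, 0], "gripper": 1.0}
    - {"offset": [0, -3.3, -5.15], "rot": [0, 0, 0], "gripper": 1.0}
    - {"offset": [0, -3.3, -5.15], "rot": [0, 0, 0], "gripper": 1.0}

```text
time_s: 16.15
eef_pos: [339.1, -293.8, 149.1]
ee_rot: [0.001, 0.787, 0.617, -0.0]
force: [1.5, -6.3, 0.5]
grip_width: 0.164
grip_force: 30.6
```

```bash
python3 st.py 2.8 134.7
```

```text
[ -30.1 -164.4  149.1] F [np.float64(3.0), np.float64(-5.7), np.float64(0.5)] 0.164 r 35.9 theta 293.7 t 16.15
```

>>> step_arm:
  plan:
    - {"offset": [0, 0, 0], "rot": [0, 0, 0], "gripper": 3.5}
    - {"offset": [0, 0, 0], "rot": [0, 0, 0], "gripper": 3.5}
    - {"offset": [0, 0, 0], "rot": [0, 0, 0], "gripper": 3.5}
    - {"offset": [0, 0, -3], "rot": [0, 0, 0], "gripper": 3.5}
    - {"offset": [0, 0, -7], "rot": [0, 0, 0], "gripper": 3.5}
    - {"offset": [0, 0, -11], "rot": [0, 0, 0], "gripper": 3.5}
    - {"offset": [0, 0, -14], "rot": [0, 0, 0], "gripper": 3.5}
    - {"offset": [4.5, -1.4, -14], "rot": [0, 0, 0], "gripper": 3.5}
    - {"offset": [9, -2.8, -14], "rot": [0, 0, 0], "gripper": 3.5}
    - {"offset": [13.5, -4.2, -14], "rot": [0, 0, 0], "gripper": 3.5}
    - {"offset": [18, -5.6, -14], "rot": [0, 0, 0], "gripper": 3.5}
    - {"offset": [22.5, -7, -14], "rot": [0, 0, 0], "gripper": 3.5}

```text
time_s: 17.35
eef_pos: [324.2, -56.2, 289.1]
ee_rot: [-0.0, 0.787, 0.617, -0.0]
force: [0.7, -0.6, -0.6]
grip_width: 0.413
grip_force: 0.0
```

>>> step_arm:
  plan:
    - {"offset": [4.5, -1.4, 0], "rot": [0, 0, 0], "gripper": 2.5}
    - {"offset": [9, -2.8, 0], "rot": [0, 0, 0], "gripper": 2.5}
    - {"offset": [13.5, -4.2, 0], "rot": [0, 0, 0], "gripper": 2.5}
    - {"offset": [18, -5.6, 0], "rot": [0, 0, 0], "gripper": 2.5}
    - {"offset": [22.5, -7, 0], "rot": [0, 0, 0], "gripper": 2.5}
    - {"offset": [27, -8.4, 0], "rot": [0, 0, 0], "gripper": 2.5}
    - {"offset": [31, -9.6, 0], "rot": [0, 0, 0], "gripper": 2.5}
    - {"offset": [31, -9.6, 0], "rot": [0, 0, 0], "gripper": 2.5}

```text
time_s: 18.15
eef_pos: [304.5, 269.2, 288.8]
ee_rot: [-0.001, 0.785, 0.619, -0.001]
force: [-1.6, -0.4, 0.3]
grip_width: 0.291
grip_force: 0.0
```

```bash
python3 - <<'E'
from h import *
M=np.c_[EX,EY,[0,0,1]];print(sense()["eef_pos"],sense()["time_s"])
c=capture("top");P1=np.nanmean([cloud(capture("top")) for _ in range(10)],0);np.save("Pend.npy",P1);np.save("end_c.npy",c["color"])
for nm,P,lo in(("start",np.load("Pavg.npy"),-40),("end",P1,-5)):
    C=(P-O)@M;X,Y,Z=C[...,0],C[...,1],C[...,2]
    for y in range(lo,lo+76,2):
        m=(Y>=y)&(Y<y+2)&(abs(X)<20);print(nm,y,np.sort(Z[m].round().astype(int))[::-1][:9].tolist())
cv2.imwrite("pics/t6.png",cv2.resize(c["color"][225:300,295:400,::-1],None,fx=7,fy=7,interpolation=2))
E
```

```text
[304.53031243 269.16430165 288.81304782] 18.15
start -40 [89, 89, 86, 84, 80, 13, 12, 11, 9]
start -38 [88, 88, 88, 88, 15, 13, 12]
start -36 [92, 87, 87, 83, 14, 12, 12, 12]
start -34 [92, 92, 92, 91, 90, 88, 88, 87, 75]
start -32 [95, 94, 93, 92, 92, 92, 92, 91, 82]
start -30 [95, 94, 94, 93, 93, 92]
start -28 [95, 94, 94, 94, 94, 93, 92, 92, 87]
start -26 [94, 94, 94, 93, 93, 93, 92]
start -24 [95, 94, 93, 93, 93, 92, 91, 91, 79]
start -22 [94, 93, 92, 92, 92, 91, 91]
start -20 [96, 94, 94, 93, 92, 92, 92, 85, 72]
start -18 [97, 94, 93, 92, 92, 92, 92, 91]
start -16 [95, 94, 94, 94, 93, 93, 91, 88, 75]
start -14 [93, 93, 93, 93, 92, 91, 90]
start -12 []
start -10 [81, 45]
start -8 [46, 43, 40]
start -6 [48, 42, 42]
start -4 [44, 43, 42, 41, 14]
start -2 [45, 45, 41, 14, 13, 11]
start 0 [47, 45, 45, 42, 41, 14, 14, 14, 12]
start 2 [62, 62, 61, 61, 60, 59, 58, 54, 53]
start 4 [64, 63, 61, 59, 59, 59]
start 6 [63, 62, 62, 61, 61, 60, 60, 58]
start 8 [62, 62, 62, 60, 60, 59]
start 10 [62, 61, 60, 60, 59, 58]
start 12 []
start 14 []
start 16 [14]
start 18 [18, 15, 13, 12, 11, 10, 9]
st
[... 950 characters left out ...]
3 [49, 49, 46, 44, 42, 11]
end 35 [63, 62, 61, 61, 61, 61, 60, 60, 60]
end 37 [62, 61, 61, 60, 60, 60]
end 39 [62, 62, 61, 61, 60, 60, 58]
end 41 [61, 61, 60, 59, 59, 59]
end 43 [70, 70, 62, 58, 58, 57]
end 45 [74, 72, 70, 70, 60]
end 47 [77, 74, 74, 72, 71, 63, 51, 38, 13]
end 49 [90, 83, 83, 82, 79, 75, 72, 68, 56]
end 51 [89, 89, 86, 76, 66, 58, 43, 14]
end 53 [107, 105, 94, 90, 90, 88, 87, 75, 74]
end 55 [115, 110, 108, 93, 89, 89, 74, 73, 72]
end 57 [111, 108, 105, 92, 83, 74, 63]
end 59 [113, 111, 91, 90, 74, 71, 70, 48, 32]
end 61 [114, 107, 99, 84, 74]
end 63 [111, 110, 90, 72, 64, 49, 37]
end 65 [90, 72, 17]
end 67 [90, 88, 80, 74, 60, 13]
end 69 [88, 86, 72, 67, 67, 60, 46, 44, 25]
```

View pics/t6.png

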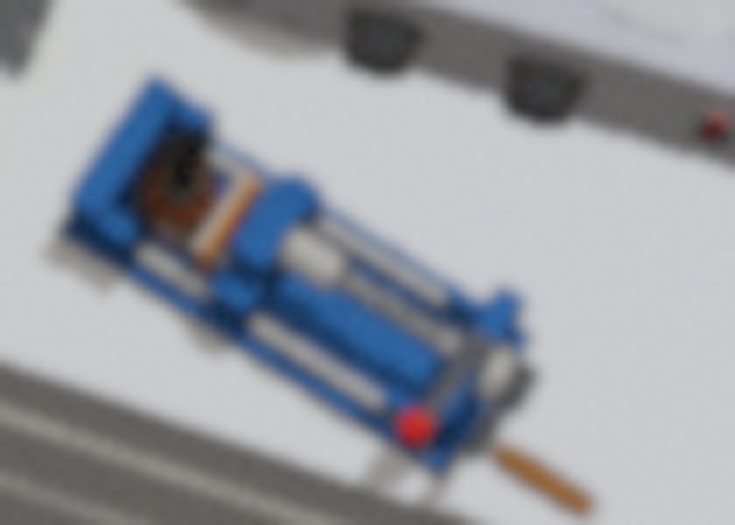

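The crop shows the bottle held in the V, with the pad (230,220) against it. The gap between jaw and pad shrank by about 5 mm, so the pad is pushed in about 5 mm. The red knob is at (415,425), still at about 0 rad; next is the lever.

```bash
python3 - <<'E'
from h import *
M=np.c_[EX,EY,[0,0,1]]
c=capture("top");h=cv2.cvtColor(c["color"],cv2.COLOR_RGB2HSV);r=((h[...,0]<6)|(h[...,0]>172))&(h[...,1]>150);r[:270]=0;r[:,:345]=0;r[:,365:]=0
uv=np.argwhere(r)[:,::-1];C=(np.load("Pend.npy")-O)@M
print("knob px",uv.mean(0),"ray126",((ray(c,uv.mean(0),126)-O)@M).round(1),"depth mean",C[r][C[r][:,2]>115].mean(0).round(1))
X,Y,Z=C[...,0],C[...,1],C[...,2]
m=(Z>91)&(Z<106)&(Y>-112)&(Y<-85)&(abs(X)<45);print("endplate",cv2.minAreaRect(np.c_[X[m],Y[m]].astype(np.float32)))
m=(Z>99)&(Z<108)&(Y>-130)&(Y<-70)&(X<25)&(X>-42);q=C[m];print("lever arm",len(q),cv2.fitLine(q[:,:2].astype(np.float32),cv2.DIST_HUBER,0,.01,.01).ravel(),q.min(0),q.max(0))
goal(c2w(-46,-94,230))
E
```

```text
knob px [354.17647059 285.82352941] ray126 [[-48.2 -97.  126. ]] depth mean [-49.7 -96.1 128.2]
endplate ((-1.2582740783691406, -100.35142517089844), (22.326387405395508, 73.65045166015625), 88.5992660522461)
lever arm 60 [ 9.9852860e-01  5.4227296e-02 -1.4529221e+01 -9.7572929e+01] [ -39.02812751 -125.70955297   99.07253119] [  8.08312689 -89.2488403  104.84077193]
offset cm [-46.48  15.01   5.94] rot deg [ 0.01 -0.   -0.05] t 18.75 F [ 0.1 -0.6 -0.7]
```

>>> step_arm:
  plan:
    - {"offset": [-4.7, 1.5, 0], "rot": [0, 0, 0], "gripper": 4.0}
    - {"offset": [-9.4, 3, 0], "rot": [0, 0, 0], "gripper": 4.0}
    - {"offset": [-14.1, 4.5, 0], "rot": [0, 0, 0], "gripper": 4.0}
    - {"offset": [-18.8, 6, 0], "rot": [0, 0, 0], "gripper": 4.0}
    - {"offset": [-23.5, 7.5, 0], "rot": [0, 0, 0], "gripper": 4.0}
    - {"offset": [-28.2, 9, 0], "rot": [0, 0, 0], "gripper": 4.0}
    - {"offset": [-32.9, 10.5, 0], "rot": [0, 0, 0], "gripper": 4.0}
    - {"offset": [-37.6, 12, 0], "rot": [0, 0, 0], "gripper": 4.0}
    - {"offset": [-42.3, 13.4, 1], "rot": [0, 0, 0], "gripper": 4.0}
    - {"offset": [-46.7, 14.8, 3], "rot": [0, 0, 0], "gripper": 4.0}
    - {"offset": [-46.7, 14.8, 5.9], "rot": [0, 0, 0], "gripper": 4.0}
    - {"offset": [-46.7, 14.8, 5.9], "rot": [0, 0, 0], "gripper": 4.0}

```text
time_s: 19.95
eef_pos: [336.9, -222.8, 227.8]
ee_rot: [-0.003, 0.788, 0.616, -0.0]
force: [-0.8, 0.0, 1.0]
grip_width: 0.471
grip_force: 0.0
```

>>> step_arm:
  plan:
    - {"offset": [0, 0, 0], "rot": [0, 0, 0], "gripper": 4.0}
    - {"offset": [0, 0, 0], "rot": [0, 0, 0], "gripper": 4.0}

```text
time_s: 20.15
eef_pos: [338.5, -222.6, 231.8]
ee_rot: [0.001, 0.787, 0.617, 0.0]
force: [0.5, -0.6, -0.5]
grip_width: 0.466
grip_force: 0.0
```

```bash
python3 -c "
from h import *
goal(c2w(-48.5,-96.5,180))"
```

```text
offset cm [-0.1  -0.1   5.18] rot deg [0.11 0.08 0.05] t 20.15 F [ 0.5 -0.6 -0.5]
```

>>> step_arm:
  plan:
    - {"offset": [-0.1, -0.1, 2], "rot": [0, 0, 0], "gripper": 4.0}
    - {"offset": [-0.1, -0.1, 4], "rot": [0, 0, 0], "gripper": 4.0}
    - {"offset": [-0.1, -0.1, 5.1], "rot": [0, 0, 0], "gripper": 4.0}
    - {"offset": [-0.1, -0.1, 5.1], "rot": [0, 0, 0], "gripper": 4.0}
    - {"offset": [-0.1, -0.1, 5.1], "rot": [0, 0, 0], "gripper": 0.8}
    - {"offset": [-0.1, -0.1, 5.1], "rot": [0, 0, 0], "gripper": 0.8}
    - {"offset": [-0.1, -0.1, 5.1], "rot": [0, 0, 0], "gripper": 0.8}
    - {"offset": [-0.1, -0.1, 5.1], "rot": [0, 0, 0], "gripper": 0.8}
    - {"offset": [-0.1, -0.1, 5.1], "rot": [0, 0, 0], "gripper": 0.8}
    - {"offset": [-0.1, -0.1, 5.1], "rot": [0, 0, 0], "gripper": 0.8}
  squeeze: 20

```text
time_s: 21.15
eef_pos: [338.4, -224.5, 180.8]
ee_rot: [0.003, 0.787, 0.617, 0.001]
force: [9.9, -2.4, -2.8]
grip_width: 0.135
grip_force: 22.6
```

```bash
python3 st.py 1.5 180
```

```text
[-47.3 -97.3 180.8] F [np.float64(10.2), np.float64(0.1), np.float64(-2.8)] 0.135 r 48.8 theta 271.0 t 21.15
```

>>> step_arm:
  plan:
    - {"offset": [0, 0.1, 0], "rot": [0, 0, 0], "gripper": 0.8}
    - {"offset": [0.85, 0.2, 0], "rot": [0, 0, 0], "gripper": 0.8}
    - {"offset": [1.7, 0.45, 0], "rot": [0, 0, 0], "gripper": 0.8}
    - {"offset": [2.5, 0.8, 0], "rot": [0, 0, 0], "gripper": 0.8}
    - {"offset": [3.2, 1.3, 0], "rot": [0, 0, 0], "gripper": 0.8}
    - {"offset": [3.85, 1.9, 0], "rot": [0, 0, 0], "gripper": 0.8}
    - {"offset": [4.35, 2.65, 0], "rot": [0, 0, 0], "gripper": 0.8}
    - {"offset": [4.7, 3.4, 0], "rot": [0, 0, 0], "gripper": 0.8}
    - {"offset": [4.9, 4.25, 0], "rot": [0, 0, 0], "gripper": 0.8}
    - {"offset": [5.0, 5.1, 0], "rot": [0, 0, 0], "gripper": 0.8}
    - {"offset": [5.0, 5.1, 0], "rot": [0, 0, 0], "gripper": 0.8}
    - {"offset": [5.0, 5.1, 0], "rot": [0, 0, 0], "gripper": 0.8}

```text
time_s: 22.35
eef_pos: [398.7, -186.1, 179.9]
ee_rot: [-0.0, 0.787, 0.617, 0.001]
force: [3.4, 6.8, 3.8]
grip_width: 0.142
grip_force: 23.8
```

```bash
python3 st.py 1.5 180
```

```text
[  2.1 -45.6 179.9] F [np.float64(1.7), np.float64(7.5), np.float64(3.8)] 0.142 r 0.7 theta 98.1 t 22.35
```

>>> step_arm:
  plan:
    - {"offset": [0, 0, 0], "rot": [0, 0, 0], "gripper": 3.0}
    - {"offset": [0, 0, 0], "rot": [0, 0, 0], "gripper": 3.0}
    - {"offset": [0, 0, 0], "rot": [0, 0, 0], "gripper": 3.0}
    - {"offset": [0, 0, 0], "rot": [0, 0, 0], "gripper": 3.0}
    - {"offset": [0, 0, -3], "rot": [0, 0, 0], "gripper": 3.0}
    - {"offset": [0, 0, -7], "rot": [0, 0, 0], "gripper": 3.0}
    - {"offset": [0, 0, -11], "rot": [0, 0, 0], "gripper": 3.0}
    - {"offset": [3, -4, -11], "rot": [0, 0, 0], "gripper": 3.0}
    - {"offset": [6, -8, -11], "rot": [0, 0, 0], "gripper": 3.0}
    - {"offset": [10, -11, -11], "rot": [0, 0, 0], "gripper": 3.0}
    - {"offset": [14, -13, -11], "rot": [0, 0, 0], "gripper": 3.0}
    - {"offset": [18, -14.5, -11], "rot": [0, 0, 0], "gripper": 3.0}

```text
time_s: 23.55
eef_pos: [299.3, 23.5, 289.6]
ee_rot: [0.001, 0.788, 0.616, 0.0]
force: [1.5, 0.9, -0.2]
grip_width: 0.351
grip_force: 0.0
```

>>> step_arm:
  plan:
    - {"offset": [4.5, -1.4, 0], "rot": [0, 0, 0], "gripper": 3.0}
    - {"offset": [9, -2.8, 0], "rot": [0, 0, 0], "gripper": 3.0}
    - {"offset": [13.5, -4.2, 0], "rot": [0, 0, 0], "gripper": 3.0}
    - {"offset": [18, -5.6, 0], "rot": [0, 0, 0], "gripper": 3.0}
    - {"offset": [22.5, -7, 0], "rot": [0, 0, 0], "gripper": 3.0}
    - {"offset": [27, -8.4, 0], "rot": [0, 0, 0], "gripper": 3.0}
    - {"offset": [27, -8.4, 0], "rot": [0, 0, 0], "gripper": 3.0}
    - {"offset": [27, -8.4, 0], "rot": [0, 0, 0], "gripper": 3.0}

```text
time_s: 24.35
eef_pos: [283.0, 304.8, 289.0]
ee_rot: [0.0, 0.786, 0.618, -0.001]
force: [-0.4, -0.1, -0.1]
grip_width: 0.353
grip_force: 0.0
```

```bash
python3 - <<'E'
from h import *
M=np.c_[EX,EY,[0,0,1]];s=sense();print(s["eef_pos"],s["force"],s["time_s"])
c=capture("top");P=np.nanmean([cloud(capture("top")) for _ in range(6)],0);C=(P-O)@M
h=cv2.cvtColor(c["color"],cv2.COLOR_RGB2HSV);r=((h[...,0]<6)|(h[...,0]>172))&(h[...,1]>150)&(abs(C[...,0])<70)&(abs(C[...,1]+80)<70)&(C[...,2]>105)
k=((ray(c,np.argwhere(r)[:,::-1].mean(0),126)-O)@M)[0];print("knob",k.round(1),"angle(pivot 1.5/2.8)",[np.arctan2(k[1]+98,-(k[0]-px)).round(3) for px in(1.5,2.8)])
X,Y,Z=C[...,0],C[...,1],C[...,2]
for n,m in(("jawtop",(Z>88)&(Z<98)&(abs(X)<18)&(Y>0)&(Y<35)),("pad",(Z>56)&(Z<65)&(abs(X)<18)&(Y>28)&(Y<46)),("cap",(Z>104)&(Z<120)&(abs(X)<15)&(Y>40))):print(n,m.sum(),Y[m].min().round(1),Y[m].mean().round(1),Y[m].max().round(1),X[m].mean().round(1))
cv2.imwrite("pics/t7.png",cv2.resize(c["color"][225:300,295:400,::-1],None,fx=7,fy=7,interpolation=2))
E
```

```text
[282.97646166 304.75227943 289.03256732] [-0.41589111 -0.13852841 -0.1075144 ] 24.35
knob [ -0.3 -48.8 126. ] angle(pivot 1.5/2.8) [np.float64(1.533), np.float64(1.507)]
jawtop 75 0.0 13.9 25.4 -0.2
pad 33 34.7 39.5 45.7 -0.5
cap 84 53.9 265.7 548.2 -0.1
```

View pics/t7.png

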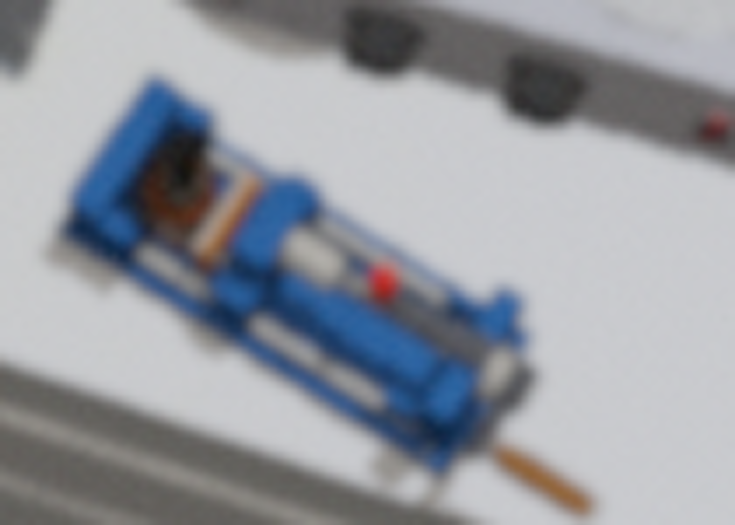

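The lever now lies along the screw, with its knob at (383,282) and an angle of about 1.52 rad. The bottle is held in the V and the arm is clear of everything.

```bash
python3 -c "
from rig import *
print(finish_job())"
```

```text
the job is handed in; nothing more can be done
None
```

The job is handed in, but no verdict came back: by my camera measurements the amber bottle stands upright in the V with the pad pushed in about 5 mm, the lock lever is at about 1.52 rad, and the arm is clear of everything.

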